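# Nudge a flange plate onto its locating pins

### The job

The square steel flange plate lies skewed on the loading rails of the welding fixture, riding on the tips of the two locating pins. Without gripping or lifting it, push it sideways with the fingertips until its two small holes drop over the two pins and it lies flat and flush on the fixture's base, then let go of it. Leave the loose pipe, collar, magnet and wrench beside the fixture where they are.

Things in the scene. Friction and masses are not known exactly. Their poses are not given: they have to be found in the camera images.
- flange: Loose bright steel plate, 130 x 130 x 8 mm, 0.66 to 0.92 kg, with a 60 mm hole in the middle and two 16 mm holes 48 mm either side of it. Origin: centre of its underside; z up, y towards hole_left. Starts flat, underside 28 mm above the table (12 mm when seated), within 10 degrees of the fixture's yaw, its middle 28 to 50 mm behind (fixture -x) and up to 15 mm to either side of the fixture's origin.
- hole_left (a point): centre of the flange's 16 mm hole on its +y side, at the underside of the plate; belongs on pin_left
- hole_right (a point): centre of the flange's 16 mm hole on its -y side, at the underside of the plate; belongs on pin_right
- fixture: Fixed fixture. Origin: on the table midway between the pins, where the plate's middle belongs; x points away from the robot (turned by up to 23 degrees), y towards pin_left, z up. Grey-painted steel base 12 mm thick, x = -141 to +81 mm, y = -85 to +85 mm. On it stand the two pins at (0, +48) and (0, -48) mm and, nearer the robot, two dark steel loading rails.
- pin_left (a point): centre of the tip of the +y locating pin (dark steel, 14 mm diameter, 16 mm high above the base: 8 mm straight, then 8 mm cone to a 4 mm flat tip); the tip is 28 mm above the table
- pin_right (a point): centre of the tip of the -y locating pin, same shape as pin_left
- rails (a point): midway between the far ends of the two loading rails, level with their tops, at (-69, 0, 28) mm in the fixture frame. The rails run from there 62 mm in fixture -x, at y = +32 to +58 and -32 to -58 mm, tops 28 mm above the table, level with the pin tips. Between them a slot 64 mm wide is open down to the base, for a fingertip. The seated plate's near edge is 4 mm past this point.
- pipe: loose bystander: upright steel pipe offcut, 48 mm diameter, 60 mm high; origin at the centre of its foot
- collar: loose bystander: dark steel ring lying flat, 60 mm outside diameter, 22 mm high; origin at the centre of its underside
- magnet: loose bystander: red L-shaped welding magnet, about 70 x 72 x 35 mm high; origin at the underside near its long leg's middle
- wrench: loose bystander: open-ended wrench about 170 mm long lying crosswise on the table 160 to 185 mm beyond the seat; origin near its middle at the underside

How it is judged (in metres and radians):
At the end, for the whole second after the job is handed in: Both holes are over their pins (centres within 3 mm), the plate's underside at both holes is within 2 mm of the base, it is flat within 0.025 rad and at rest (horizontal distance between hole_left and pin_left below 0.003 m and horizontal distance between hole_right and pin_right below 0.003 m and z of each of hole_left, hole_right in the frame of fixture below 0.014 m and angle between flange's own z axis and vertical below 0.025 rad and linear speed of flange below 0.01 m/s); the robot touches nothing.
It fails at once if the flange plate was lifted (more than 6 mm above the rails) or stood on edge (height (world z) of flange above 0.034 m or angle between flange's own z axis and vertical above 0.4 rad).
It fails at once if a bystander was moved by more than 20 mm (distance of any of pipe, collar, magnet, wrench from where it was at the start of the episode above 0.02 m).
It also fails if it takes over 64 s, if anything falls off the work surface, if the arm or the gripper's body presses on something with over 40 N, if the wrist force passes 120 N, or if a joint passes its speed limit or range.

### The arm

A 6-joint arm with a two-finger parallel gripper is mounted at the origin on the work surface. World frame = base frame: x ahead of the robot, y to its left, z up, the work surface at z = 0. Lengths are in mm, angles in rad, forces in N, time in s.
With the tool pointing down it reaches from about 350 to 875 mm from the base axis. Payload 4.2 kg.
Tool frame: the origin (TCP) lies at the very end of the fingers, on their centre line; the grasp point (between the pads) lies 19 mm behind it (pinch_z is the distance from the TCP to the grasp point, in mm); z points along the fingers, y is the line along which they close (so a half turn about z gives the same grasp; the last joint's range is limited). The gripper opens to 85 mm and grips with 20 to 120 N. Pads are 22 mm wide; open, the fingers measure 114 mm over their backs; the gripper's body (76 mm by 85 mm) begins 54 mm behind the grasp point. The pads swing forward as they close: fully open they stand 13 mm farther back than shut.
Start: joints at [-1.086, 0.385, 0.008, 0, -1.194, -0.259], TCP at [139.946, -609.109, 203.212] pointing down, gripper open.
Joint ranges: [-3.14, 3.14], [-1.21, 2.06], [-1.07, 1.41], [-3.16, 2.05], [-2.99, -0.16], [-3.1, 3.1]. Speed limits (rad/s): [2.79, 2.79, 3.14, 3.14, 3.14, 3.14].

### API

Orientations are given as a unit quaternion [x, y, z, w].
In Python, from bench import * gives the robot as it stands.
- The arm moves only by the tool arm_command, never from a script. Its argument "steps" is one flat list of numbers, 4 for each row, row after row: the shift along the tool's x, y, z in m, then the turn about the tool's z in rad. In form: [tx, ty, tz, roll, tx, ty, tz, roll, ...]. A call has 1 to 20 rows; each row shifts and turns the commanded pose from where the row before left it, along the tool's axes as they then stand; what a row does not reach is not made up. A row lasts 1/8 s, in which the tool goes at most 62.5 mm and 10.7 degrees, less where a joint would pass 70% of its speed; a pose out of reach is approached as far as the arm can. A call with a gripper value outside its range is refused whole. "grip" is the finger opening in m, from 0 to 0.0854, set as the call begins (left out, the last holds). The fingers move at their own pace and stop on an object; the grip force is fixed at half the most. Time passes only in rows, so rows that do not move let the fingers close. It gives the time, the measured TCP pose, the force, the opening and the grip force at its end, in the units of the state.
- read_state(): the state, without advancing time (a new reading comes with each control period).
- get_image(name): name is "side" or "top"; returns the picture (384x512x3 uint8, red, green, blue); there is no depth.
- get_calibration(name): a dict with "camera_matrix" (3x3 intrinsics, pixels), "cam_to_world" (4x4, takes a point from camera to world coordinates). Camera axes: x right, y down, z forward; pixel columns grow to the right and rows downward; lengths in mm; the calibration is good to about 2 mm. A picture is of the moment at which its call begins. get_calibration takes no time and is no camera call.
- job_done(): hands the job in; it is judged then, once.
The state is a dict: "clock": time; "joints": joint angles; "joint_vel": joint speeds; "joint_efforts": joint torques, N m; "position": TCP position; "ee_rot": TCP orientation; "contact_force": force on the tool from outside, world axes, zero at the start; "wrist_torque": the same for the moment, N m; "gripper_width": finger opening in mm; "grasp_force": force on a finger pad.
Only numpy, scipy, OpenCV 4.12 (cv2) and the standard library are available. Lean on these libraries where they do the work, as an engineer would, in place of code of your own. Each camera call takes 0.05 s, during which the arm holds its last target. There are 200 camera calls.

## Working session

There is one attempt and no reset: what is moved stays moved. The work goes in short steps, Python scripts to look and compute and a tool call to move; the robot and the scene stay as the last step left them, time stands still between calls to the robot, and variables do not carry over. Pictures are saved under pics/ and viewed, at most 10 in all, crops included, and the job is handed in when it is done.

Besides the shell and the picture viewer there is one more tool, called after ">>>" as a command line: name --argument value ..., lists and objects as JSON in quotes. arm_command: Moves the arm, as the interface text tells. Its arguments: {"type":"object","properties":{"steps":{"type":"array","items":{"type":"number"}},"grip":{"type":"number"}},"required":["steps"]}

```bash
mkdir -p pics; python3 - <<'E'
from bench import *
import cv2
for n in("top","side"):
    im=get_image(n); cv2.imwrite(f"pics/{n}0.png",cv2.cvtColor(im,cv2.COLOR_RGB2BGR))
    c=get_calibration(n); print(n,c["camera_matrix"],c["cam_to_world"])
s=read_state();print(s["position"],s["ee_rot"],s["contact_force"],s["gripper_width"])
E
```

```text
top [[419.8148318    0.         248.23486954]
 [  0.         419.8148318  186.82703756]
 [  0.           0.           1.        ]] [[-2.26500495e-02 -9.89259097e-01  1.44407114e-01  5.12401343e+02]
 [-9.99742379e-01  2.22005840e-02 -4.72334545e-03  4.36089437e+00]
 [ 1.46669019e-03 -1.44476896e-01 -9.89507087e-01  1.09358054e+03]
 [ 0.00000000e+00  0.00000000e+00  0.00000000e+00  1.00000000e+00]]
side [[397.52640644   0.         253.93395745]
 [  0.         397.52640644 187.33515077]
 [  0.           0.           1.        ]] [[-7.46111957e-01 -4.83934581e-01  4.57301071e-01  2.58467992e+02]
 [-6.65687808e-01  5.55896075e-01 -4.97834608e-01  4.14293708e+02]
 [-1.32924882e-02 -6.75860101e-01 -7.36910058e-01  6.44608374e+02]
 [ 0.00000000e+00  0.00000000e+00  0.00000000e+00  1.00000000e+00]]
[ 139.81599296 -608.58125898  202.24615805] [-1.12590146e-01  9.93641046e-01  9.50797002e-04 -1.65155497e-04] [0.30494719 0.54906358 0.23201075] 85.31948484222016
```

View pics/top0.png

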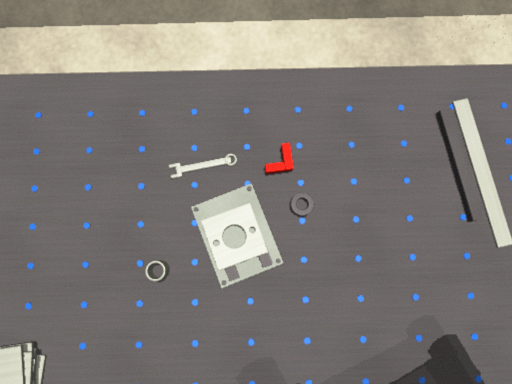

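View pics/side0.png

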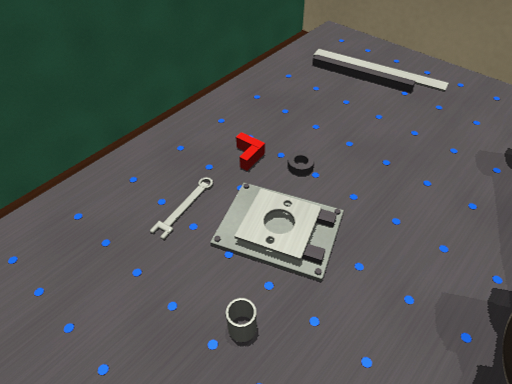

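The top view shows the plate near px (234,236) on the fixture. The fixture's base corners are near (193,207), (249,185), (282,263) and (223,287). The wrench, magnet, collar and pipe are all clear of it. Next I'll segment and take a closer look.

```bash
cat > h.py <<'E'
import numpy as np,cv2
from bench import *
def px2w(n,uv,z):
    c=get_calibration(n);T=c["cam_to_world"];K=c["camera_matrix"]
    uv=np.atleast_2d(uv);d=np.c_[uv,np.ones(len(uv))]@np.linalg.inv(K).T@T[:3,:3].T
    o=T[:3,3];return o+d*((z-o[2])/d[:,2])[:,None]
def w2px(n,P):
    c=get_calibration(n);T=np.linalg.inv(c["cam_to_world"]);K=c["camera_matrix"]
    p=(np.atleast_2d(P)@T[:3,:3].T+T[:3,3])@K.T;return p[:,:2]/p[:,2:]
E
python3 - <<'E'
from h import *
im=cv2.imread("pics/top0.png")
c=cv2.resize(im[175:295,180:295],None,fx=5,fy=5,interpolation=cv2.INTER_CUBIC);cv2.imwrite("pics/c0.png",c)
g=cv2.cvtColor(im,cv2.COLOR_BGR2GRAY)
for u,v in [(215,215),(210,210),(245,200),(262,245),(225,275),(234,236),(300,240)]: print((u,v),im[v,u])
E
```

```text
(215, 215) [209 224 223]
(210, 210) [187 204 201]
(245, 200) [181 198 194]
(262, 245) [235 245 244]
(225, 275) [185 201 195]
(234, 236) [187 204 199]
(300, 240) [105 103 109]
```

View pics/c0.png

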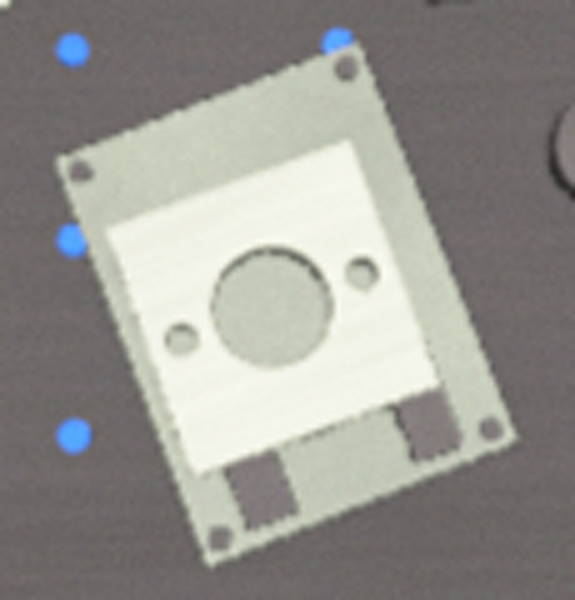

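The crop shows the plate's corners at about (350,142), (438,385), (198,472) and (108,228) in 5x pixels. The base corners, both small holes and the rail ends are also clear.

```bash
cat >> h.py <<'E'
def rects(im):
    "contour-fit base (z=12) and plate in the top picture (RGB)"
    g=cv2.cvtColor(im,cv2.COLOR_RGB2GRAY)
    c=cv2.resize(g[165:300,165:305],None,fx=8,fy=8,interpolation=cv2.INTER_CUBIC)
    out=[]
    for t in (155,222):
        m=cv2.morphologyEx((c>t).astype(np.uint8),cv2.MORPH_OPEN,np.ones((25,25)))
        k=max(cv2.findContours(m,0,2)[0],key=cv2.contourArea)
        out.append((k[:,0,:]+.5)/8-.5+[165,165])
    return out
def fit(pts,z):
    P=px2w("top",pts,z)[:,:2].astype(np.float32)
    return cv2.minAreaRect(cv2.convexHull(P))
def yawfix(a):
    a=a%90
    return a if a<45 else a-90
def measure(im,zp):
    b,p=rects(im)
    B=fit(b,12);P=fit(p,zp)
    fy=np.radians(yawfix(B[2]));ex=np.array([np.cos(fy),np.sin(fy)]);ey=np.array([-ex[1],ex[0]])
    O=np.array(B[0])+30*ex
    py=np.radians(yawfix(P[2]));d=np.array(P[0])-O
    print("base",B[1],"plate",P[1])
    print("fix O",O.round(1),"yaw",np.degrees(fy).round(2),"plate c",np.round(P[0],1),"in fix",(d@ex).round(1),(d@ey).round(1),"dyaw",np.degrees(py-fy).round(2))
    return O,fy,np.array(P[0]),py
E
python3 - <<'E'
from h import *
im=cv2.imread("pics/top0.png")[:,:,::-1].copy()
O,fy,P,py=measure(im,36)
ex=np.array([np.cos(fy),np.sin(fy)]);ey=np.array([-ex[1],ex[0]])
# checks: holes of plate, rails
H=np.array([(180,338),(362,273),(272,307)])/5+[180,175]-.4
W=px2w("top",H,36)[:,:2];print("holes",W.round(1),"dist",np.linalg.norm(W[0]-W[1]),"mid in fix",(W[:2].mean(0)-O)@ex,(W[:2].mean(0)-O)@ey)
R=px2w("top",np.array([(462,433),(298,497)])/5+[180,175]-.4,28)[:,:2]
print("rail near pts fix",[( (r-O)@ex,(r-O)@ey) for r in R])
E
```

```text
base (221.61936950683594, 171.6836395263672) plate (64.67384338378906, 130.9190673828125)
fix O [576.   43.9] yaw 20.2 plate c [512.8  27.2] in fix -65.1 6.2 dyaw -1.44
holes [[528.8  84. ]
 [559.1  -7.7]
 [543.2  37.7]] dist 96.53061766268185 mid in fix -32.06506470220571 5.702483813240755
rail near pts fix [(np.float64(-125.82065636025166), np.float64(-59.98069462659683)), (np.float64(-125.00743792606548), np.float64(27.74459677092499))]
```

The base fit agrees with its known size (222 × 170 mm). The plate threshold was too high, so I'll fix that and work out the bystander positions and approach points.

```bash
sed -i 's/(155,222)/(155,213)/; s/np.ones((25,25))/np.ones((9,9))/' h.py; cat >> h.py <<'E'
def tofix(W,O,fy):
    R=np.array([[np.cos(fy),-np.sin(fy)],[np.sin(fy),np.cos(fy)]]);return (np.atleast_2d(W)[:,:2]-O)@R
def tow(F,O,fy):
    R=np.array([[np.cos(fy),-np.sin(fy)],[np.sin(fy),np.cos(fy)]]);return np.atleast_2d(F)@R.T+O
def move_to(xy,z,yaw_y,s=None):
    "print the tool-frame shift to reach world xy,z with tool y at heading yaw_y (deg)"
    from scipy.spatial.transform import Rotation as Ro
    s=s or read_state();R=Ro.from_quat(s["ee_rot"]).as_matrix()
    d=np.r_[xy,z]-s["position"];y=np.degrees(np.arctan2(R[1,1],R[0,1]))
    print("tool shift",(R.T@d).round(1),"roll",-np.radians((yaw_y-y+180)%360-180).round(3))
E
python3 - <<'E'
from h import *
im=cv2.imread("pics/top0.png")[:,:,::-1].copy()
O,fy,P,py=measure(im,36)
for n,uv,z in(("pipe",(155,271),30),("collar",(302,205),15),("magnet",(287,162),30),("wrench",(205,164),5)):
    print(n,px2w("top",uv,z)[0,:2].round(),tofix(px2w("top",uv,z),O,fy).round())
T=tow([-32,105],O,fy)[0];print(T)
move_to(T,150,np.degrees(fy)+180)
E
```

```text
base (224.36175537109375, 171.72869873046875) plate (132.1313018798828, 133.4500732421875)
fix O [576.8  44. ] yaw 20.31 plate c [544.   37.9] in fix -32.9 5.6 dyaw -1.55
pipe [461. 236.] [[-42. 220.]]
collar [ 619. -138.] [[ -23. -186.]]
magnet [ 730. -102.] [[  93. -190.]]
wrench [735. 112.] [[172.   9.]]
[510.36583538 131.41032473]
tool shift [-526.7  638.2   53.4] roll -1.7
```

>>> arm_command --steps '[-0.0264, 0.0319, 0, 0, -0.0264, 0.0319, 0, 0, -0.0264, 0.0319, 0, 0, -0.0264, 0.0319, 0, 0, -0.0264, 0.0319, 0, 0, -0.0264, 0.0319, 0, 0, -0.0264, 0.0319, 0, 0, -0.0264, 0.0319, 0, 0, -0.0264, 0.0319, 0, 0, -0.0264, 0.0319, 0, 0, -0.0264, 0.0319, 0, 0, -0.0264, 0.0319, 0, 0, -0.0264, 0.0319, 0, 0, -0.0264, 0.0319, 0, 0, -0.0264, 0.0319, 0, 0, -0.0264, 0.0319, 0, 0, -0.0264, 0.0319, 0, 0, -0.0264, 0.0319, 0, 0, -0.0264, 0.0319, 0, 0, -0.0264, 0.0319, 0, 0]' --grip 0.05

```text
clock: 2.6
position: [511.9, 132.1, 202.8]
ee_rot: [-0.113, 0.994, -0.0, -0.0]
contact_force: [0.7, -0.7, 1.1]
gripper_width: 49.6
grasp_force: 0.0
```

>>> arm_command --steps '[0, 0, 0.01, -0.17, 0, 0, 0.01, -0.17, 0, 0, 0.01, -0.17, 0, 0, 0.01, -0.17, 0, 0, 0.01, -0.17, 0, 0, 0.01, -0.17, 0, 0, 0.01, -0.17, 0, 0, 0.01, -0.17, 0, 0, 0.01, -0.17, 0, 0, 0.01, -0.17, 0, 0, 0, 0]'

```text
clock: 3.98
position: [510.9, 130.5, 102.2]
ee_rot: [0.82, -0.572, -0.001, 0.001]
contact_force: [-0.3, 1.4, 1.0]
gripper_width: 50.3
grasp_force: 0.0
```

```bash
python3 - <<'E'
from h import *
s=read_state();print(s["clock"],s["joints"],s["position"],s["gripper_width"],s["contact_force"])
O=np.array([576.4,44]);fy=np.radians(20.25)
move_to(tow([-32,100],O,fy)[0],18,200.25,s)
im=get_image("top");cv2.imwrite("pics/t1.png",cv2.resize(im[150:310,130:340,::-1],None,fx=3.5,fy=3.5))
im=get_image("side");cv2.imwrite("pics/s1.png",im[80:384,100:500,::-1])
E
```

```text
3.975 [ 5.57821005e-01  3.20991946e-01 -3.69438988e-01 -3.21020083e-04
 -8.83007266e-01 -2.04761177e-01] [510.89978704 130.50272118 102.17660705] 50.26004062920926 [-0.32399704  1.37219304  1.03650603]
tool shift [ 3.8  0.3 84.2] roll -0.001
```

View pics/s1.png

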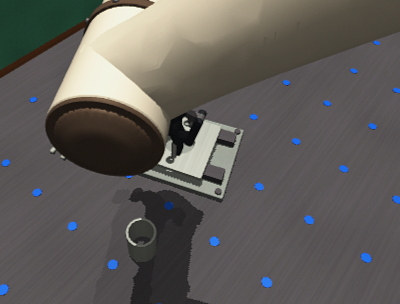

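>>> arm_command --steps '[0, 0, 0.02, 0, 0, 0, 0.02, 0, 0, 0, 0.02, 0, 0, 0, 0.014, 0, 0, 0, 0.01, 0, 0, 0, 0, 0]'

```text
clock: 4.82
position: [511.5, 130.8, 18.8]
ee_rot: [0.821, -0.571, -0.0, 0.001]
contact_force: [-0.3, 0.4, 0.9]
gripper_width: 50.2
grasp_force: 0.0
```

>>> arm_command --steps '[0.004, 0, 0, 0, 0.004, 0, 0, 0, 0.004, 0, 0, 0, 0.004, 0, 0, 0, 0, 0, 0, 0]'

```text
clock: 5.45
position: [517.4, 115.5, 19.3]
ee_rot: [0.821, -0.571, 0.0, -0.0]
contact_force: [-0.2, 0.0, -1.1]
gripper_width: 49.7
grasp_force: 0.0
```

>>> arm_command --steps '[0.002, 0, 0, 0, 0.002, 0, 0, 0, 0.001, 0, 0, 0, 0.001, 0, 0, 0]'

```text
clock: 5.95
position: [519.4, 110.3, 19.2]
ee_rot: [0.821, -0.571, -0.0, -0.0]
contact_force: [-0.4, 1.1, 0.0]
gripper_width: 50.0
grasp_force: 0.0
```

```bash
python3 - <<'E'
from h import *
s=read_state();print(s["clock"],s["position"],s["gripper_width"],s["contact_force"])
O=np.array([576.4,44]);fy=np.radians(20.25)
print(tofix(s["position"][:2],O,fy))
im=get_image("side");cv2.imwrite("pics/s2.png",cv2.resize(im[150:300,180:380,::-1],None,fx=4,fy=4))
im=get_image("top");cv2.imwrite("pics/t2.png",cv2.resize(im[165:295,170:310,::-1],None,fx=4.4,fy=4.4))
E
```

```text
5.95 [519.37536063 110.25592867  19.21933873] 49.963705392535786 [-0.41678524  1.13048006  0.04973917]
[[-30.56771555  81.89793859]]
```

View pics/s2.png

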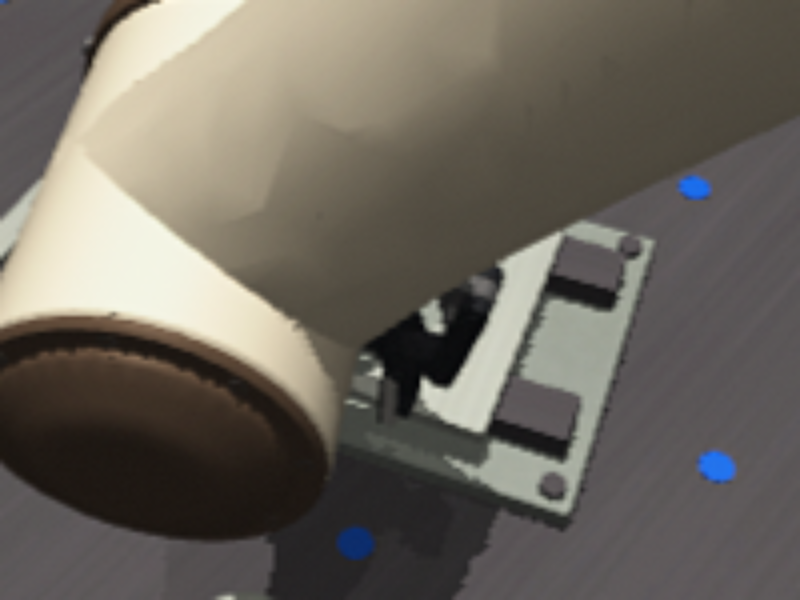

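The fingers stand at the plate's left edge, just before contact. Now I'll push 6 mm.

>>> arm_command --steps '[0.001, 0, 0, 0, 0.001, 0, 0, 0, 0.001, 0, 0, 0, 0, 0, 0, 0]'

```text
clock: 6.55
position: [520.4, 107.4, 19.2]
ee_rot: [0.821, -0.571, -0.0, 0.0]
contact_force: [0.2, 0.4, 0.3]
gripper_width: 50.0
grasp_force: 0.0
```

>>> arm_command --steps '[0.001, 0, 0, 0, 0.001, 0, 0, 0, 0.001, 0, 0, 0, 0, 0, 0, 0]'

```text
clock: 7.05
position: [521.5, 104.6, 19.2]
ee_rot: [0.821, -0.571, -0.0, 0.0]
contact_force: [1.0, -0.4, -0.1]
gripper_width: 50.3
grasp_force: 0.0
```

>>> arm_command --steps '[-0.005, 0, 0, 0, -0.015, 0, 0, 0, -0.02, 0, 0, 0, 0, 0, -0.03, 0, 0, 0, -0.05, 0, 0, 0, -0.05, 0, 0, 0, 0, 0]'

```text
clock: 7.92
position: [509.9, 144.5, 153.8]
ee_rot: [0.821, -0.57, 0.002, -0.005]
contact_force: [-0.0, -0.1, -1.5]
gripper_width: 49.9
grasp_force: 0.0
```

```bash
python3 - <<'E'
from h import *
O=np.array([576.4,44]);fy=np.radians(20.25)
move_to(tow([-190,0],O,fy)[0],120,110.25)
E
```

```text
tool shift [116.8 163.1  32. ] roll 1.574
```

>>> arm_command --steps '[0.0292, 0.0408, 0, 0, 0.0292, 0.0408, 0, 0, 0.0292, 0.0408, 0, 0, 0.0292, 0.0408, 0, 0, 0, 0, 0.004, 0.1574, 0, 0, 0.004, 0.1574, 0, 0, 0.004, 0.1574, 0, 0, 0.004, 0.1574, 0, 0, 0.004, 0.1574, 0, 0, 0.004, 0.1574, 0, 0, 0.004, 0.1574, 0, 0, 0.004, 0.1574, 0, 0, 0, 0.1574, 0, 0, 0, 0.1574, 0, 0, 0, 0]' --grip 0.02

```text
clock: 9.8
position: [394.4, -23.8, 116.4]
ee_rot: [-0.176, 0.984, -0.0, -0.001]
contact_force: [0.4, -0.7, 0.6]
gripper_width: 19.7
grasp_force: 0.0
```

```bash
python3 - <<'E'
from h import *
s=read_state();print(s["clock"],s["position"],s["gripper_width"],s["joints"])
im=get_image("top");cv2.imwrite("pics/t3.png",cv2.resize(im[165:295,170:310,::-1],None,fx=4.4,fy=4.4))
try: measure(im,36)
except Exception as e: print(e)
O=np.array([576.4,44]);fy=np.radians(20.25)
move_to(tow([-122,0],O,fy)[0],18,110.25)
E
```

```text
9.8 [394.36678848 -23.7791456  116.44280527] 19.746396559499388 [ 3.55911880e-01  8.43127557e-02 -6.45427869e-01 -3.94202577e-04
 -8.42748895e-01 -1.57237284e+00]
base (224.2578887939453, 171.48880004882812) plate (132.40252685546875, 133.51528930664062)
fix O [576.9  44. ] yaw 20.22 plate c [544.2  37.8] in fix -32.8 5.5 dyaw -1.25
tool shift [-72.2   0.6  98.5] roll 0.001
```

View pics/t3.png

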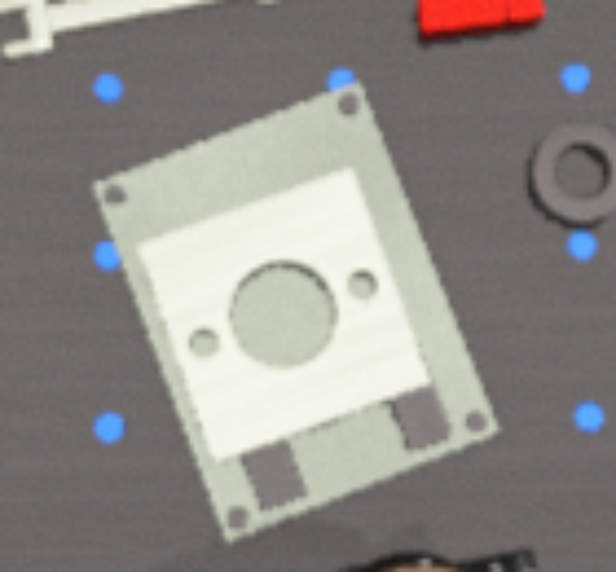

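The plate has hardly moved (y still about +5.5 mm), so the fingers are narrower than I assumed. Before entering the slot I'll check the rail positions.

```bash
python3 - <<'E'
from h import *
im=cv2.imread("pics/top0.png");g=cv2.cvtColor(im,cv2.COLOR_BGR2GRAY)
O=np.array([576.5,44]);fy=np.radians(20.25)
G=cv2.resize(g,None,fx=4,fy=4,interpolation=cv2.INTER_CUBIC)
v,u=np.nonzero(G<150);uv=np.c_[u,v]/4-.375
F=tofix(px2w("top",uv,28),O,fy)
m=(F[:,0]>-135)&(F[:,0]<-98)&(abs(F[:,1])<66);F=F[m]
for s in(1,-1):
    k=F[F[:,1]*s>0];print(s,np.percentile(k,[1,99],axis=0).round(1))
for a,b in((-125,-118),(-115,-108)):
    k=F[(F[:,0]>a)&(F[:,0]<b)];y=np.sort(k[:,1]);print(a,y[0],y[y<0][-1],y[y>0][0],y[-1])
E
```

```text
1 [[-131.7   30.4]
 [ -99.3   57.4]]
-1 [[-131.9  -57.8]
 [-101.3  -30.9]]
-125 -58.33467898549931 -31.776405978125357 30.031685783447067 57.425416868983255
-115 -58.42704219186899 -30.281436037870396 30.129373616079736 57.65704039986965
```

>>> arm_command --steps '[-0.024, 0, 0, 0, -0.024, 0, 0, 0, -0.024, 0.0006, 0, 0, 0, 0, 0.03, 0, 0, 0, 0.03, 0, 0, 0, 0.02, 0, 0, 0, 0.012, 0, 0, 0, 0.0065, 0, 0, 0, 0, 0]'

```text
clock: 10.98
position: [462.6, 1.3, 18.7]
ee_rot: [-0.175, 0.985, -0.0, -0.0]
contact_force: [0.0, 0.8, -0.3]
gripper_width: 19.8
grasp_force: 0.0
```

>>> arm_command --steps '[-0.003, 0, 0, 0, -0.003, 0, 0, 0, -0.003, 0, 0, 0, -0.003, 0, 0, 0, -0.003, 0, 0, 0, 0, 0, 0, 0]'

```text
clock: 11.72
position: [476.8, 6.6, 18.7]
ee_rot: [-0.175, 0.985, 0.0, 0.0]
contact_force: [-0.1, 0.5, 0.8]
gripper_width: 19.9
grasp_force: 0.0
```

>>> arm_command --steps '[-0.002, 0, 0, 0, -0.002, 0, 0, 0, -0.002, 0, 0, 0, -0.002, 0, 0, 0, 0, 0, 0, 0]'

```text
clock: 12.35
position: [484.3, 9.3, 18.7]
ee_rot: [-0.175, 0.985, 0.0, 0.0]
contact_force: [0.6, 0.6, -0.1]
gripper_width: 19.9
grasp_force: 0.0
```

```bash
python3 - <<'E'
from h import *
s=read_state();O=np.array([576.5,44]);fy=np.radians(20.25)
print(s["clock"],tofix(s["position"][:2],O,fy),s["gripper_width"])
im=get_image("top");cv2.imwrite("pics/t4.png",cv2.resize(im[165:305,170:310,::-1],None,fx=4.2,fy=4.2))
measure(im,36)
E
```

```text
12.35 [[-98.56167938  -0.64429162]] 19.925798681874955
base (223.7748260498047, 170.57638549804688) plate (116.03712463378906, 132.6476287841797)
fix O [576.9  43.7] yaw 20.24 plate c [551.3  40.3] in fix -25.1 5.7 dyaw -1.58
```

View pics/t4.png

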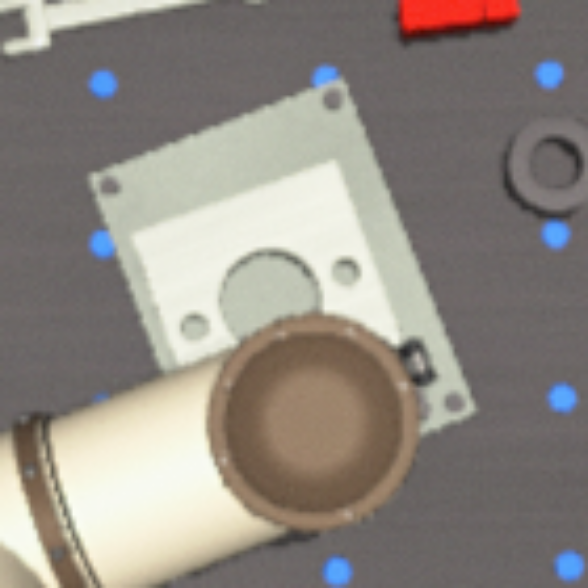

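```bash
python3 - <<'E'
from h import *
im=get_image("side")[:,:,::-1].copy()
s=read_state();p=s["position"];print(p)
a=np.radians(110.25);e=np.array([np.cos(a),np.sin(a),0])
q=w2px("side",[p,p+24*e,p-24*e])
print(q.round(1),((q-[200,150])*4.5).round())
# outside-left finger back-bottom expected
c=cv2.resize(im[150:280,200:375],None,fx=4.5,fy=4.5,interpolation=cv2.INTER_CUBIC)
for k in q: cv2.circle(c,tuple(((k-[200,150])*4.5).round().astype(int).tolist()),3,(0,0,255),1)
cv2.imwrite("pics/s3.png",c)
E
```

```text
[484.01841375   9.19707764  18.67803481]
[[310.9 233.4]
 [307.3 243. ]
 [314.2 224.1]] [[499. 375.]
 [483. 419.]
 [514. 333.]]
```

View pics/s3.png

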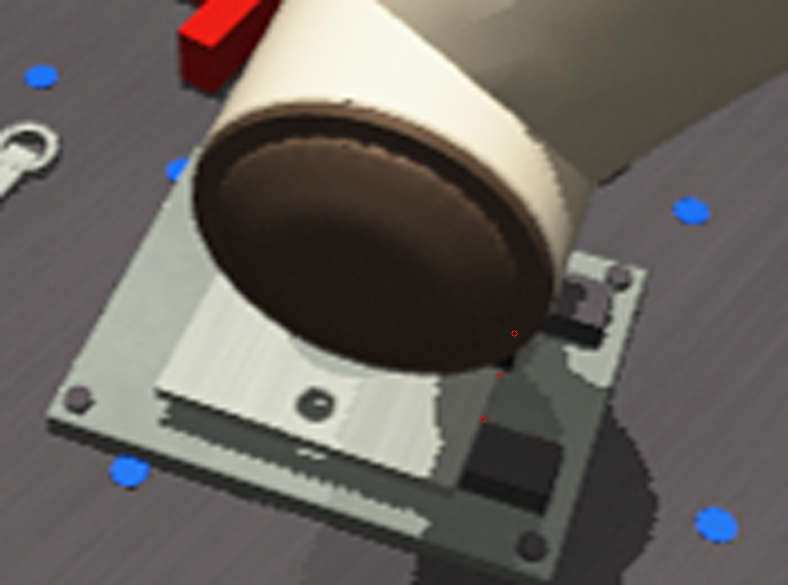

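The picture shows the TCP projected at the plate's near edge, crop (499,375), but no fingertip there. The tips must stand higher than I assumed. I'll check this numerically against s2, where a finger's bottom end was seen at crop (400,415).

```bash
python3 - <<'E'
from h import *
p=np.array([519.4,110.3,0]);a=np.radians(20.25);ex=np.array([np.cos(a),np.sin(a),0]);ey=np.array([-ex[1],ex[0],0])
for k in(-32,-25,25,32):
  for j in (-11,11):
    print(k,j,[tuple(((w2px("side",p+k*ex+j*ey+[0,0,z])[0]-[180,150])*4).round().astype(int)) for z in (19,30,40,50)])
c=cv2.imread("pics/s2.png");g=cv2.cvtColor(c,cv2.COLOR_BGR2GRAY)
print(g[340:450:6,340:480:6])
E
```

```text
-32 -11 [(np.int64(404), np.int64(429)), (np.int64(405), np.int64(416)), (np.int64(406), np.int64(403)), (np.int64(407), np.int64(391))]
-32 11 [(np.int64(388), np.int64(468)), (np.int64(389), np.int64(455)), (np.int64(390), np.int64(443)), (np.int64(390), np.int64(430))]
-25 -11 [(np.int64(390), np.int64(424)), (np.int64(390), np.int64(411)), (np.int64(391), np.int64(399)), (np.int64(392), np.int64(386))]
-25 11 [(np.int64(374), np.int64(463)), (np.int64(374), np.int64(450)), (np.int64(375), np.int64(438)), (np.int64(375), np.int64(425))]
25 -11 [(np.int64(289), np.int64(391)), (np.int64(288), np.int64(378)), (np.int64(288), np.int64(366)), (np.int64(288), np.int64(353))]
25 11 [(np.int64(271), np.int64(429)), (np.int64(271), np.int64(416)), (np.int64(270), np.int64(404)), (np.int64(269), np.int64(391))]
32 -11 [(np.int64(275), np.int64(387)), (np.int64(274), np.int64(374)), (np.int64(274), np.int64(361)), (np.int64(273), np.int64(348))]
32 11 [(np.int64(257), np.int64(424)), (np.int64(256), np.int64(411)), (np.int64(256), np.int64(399)), (np.int64(255), np.int64(386))]
[[ 72  71  6
[... 1207 characters left out ...]
68  70  68  67  70  55  49  63  45  17  13  51  80  95 128 162 207
  208 204 207 209 205 205]
 [ 75  68  68  68  68  70  53  46  63  60  52  44  57  56  53  58  80 159
  202 208 210 209 205 207]
 [ 72  68  69  69  68  68  64  64  64  64  70  71  69  67  63  57  54  54
   90 122 185 205 206 211]
 [ 70  67  68  70  70  71  69  70  69  70  69  69  69  69  69  70  66  60
   56  51  59  81 154 189]
 [ 69  69  69  70  74  86  81  80  73  71  70  68  69  69  69  70  70  70
   69  65  61  55  57  63]
 [ 58  63  67  69  68  79  86  87  85  86  76  73  71  69  70  70  70  69
   69  68  70  70  66  59]
 [ 45  45  49  54  60  68  79  75  72  77  86  87  78  76  72  70  69  69
   68  70  69  70  70  69]]
```

The s2 finger bottom projects to about z 35–40, so the open tips hang well above the TCP height and passed over the plate. I'll back off and lower in guarded steps until they touch the base.

>>> arm_command --steps '[0.012, 0, 0, 0, 0.012, 0, 0, 0, 0, 0, 0, 0]'

```text
clock: 12.82
position: [460.0, 0.3, 18.7]
ee_rot: [-0.175, 0.985, -0.0, -0.001]
contact_force: [0.1, -0.4, 0.2]
gripper_width: 20.0
grasp_force: 0.0
```

>>> arm_command --steps '[0, 0, 0.002, 0, 0, 0, 0.002, 0, 0, 0, 0.001, 0, 0, 0, 0, 0]'

```text
clock: 13.32
position: [461.6, 1.0, 13.5]
ee_rot: [-0.175, 0.985, -0.0, -0.0]
contact_force: [0.3, 0.8, 0.4]
gripper_width: 20.4
grasp_force: 0.0
```

>>> arm_command --steps '[0, 0, 0.002, 0, 0, 0, 0, 0]'

```text
clock: 13.58
position: [461.4, 0.9, 11.5]
ee_rot: [-0.175, 0.985, -0.0, -0.0]
contact_force: [-0.5, 0.9, -0.5]
gripper_width: 20.0
grasp_force: 0.0
```

>>> arm_command --steps '[0, 0, 0.002, 0, 0, 0, 0, 0]'

```text
clock: 13.82
position: [461.4, 0.9, 9.6]
ee_rot: [-0.175, 0.985, -0.0, -0.0]
contact_force: [0.8, 0.4, -0.1]
gripper_width: 20.0
grasp_force: 0.0
```

>>> arm_command --steps '[0, 0, 0.002, 0, 0, 0, 0, 0]'

```text
clock: 14.08
position: [461.4, 0.9, 7.6]
ee_rot: [-0.175, 0.985, -0.0, -0.0]
contact_force: [-0.3, 0.0, 0.2]
gripper_width: 20.2
grasp_force: 0.0
```

>>> arm_command --steps '[0, 0, 0.001, 0, 0, 0, 0, 0]'

```text
clock: 14.32
position: [461.5, 0.9, 6.7]
ee_rot: [-0.175, 0.985, -0.0, -0.0]
contact_force: [-0.2, 0.2, -0.4]
gripper_width: 19.8
grasp_force: 0.0
```

>>> arm_command --steps '[0, 0, 0.0015, 0, 0, 0, 0.0015, 0, 0, 0, 0, 0]'

```text
clock: 14.7
position: [461.4, 0.9, 3.5]
ee_rot: [-0.175, 0.985, -0.0, -0.0]
contact_force: [-0.4, -0.4, -0.0]
gripper_width: 20.0
grasp_force: 0.0
```

>>> arm_command --steps '[-0.003, 0, 0, 0, -0.003, 0, 0, 0, -0.003, 0, 0, 0, -0.003, 0, 0, 0, -0.002, 0, 0, 0, 0, 0, 0, 0]'

```text
clock: 15.45
position: [472.7, 5.0, 3.3]
ee_rot: [-0.175, 0.985, -0.0, -0.002]
contact_force: [-3.7, -1.8, 1.8]
gripper_width: 20.0
grasp_force: 2.5
```

>>> arm_command --steps '[-0.002, 0, 0, 0, -0.002, 0, 0, 0, -0.002, 0, 0, 0, -0.002, 0, 0, 0, -0.002, 0, 0, 0]'

```text
clock: 16.08
position: [484.2, 9.4, 3.5]
ee_rot: [-0.175, 0.985, 0.0, -0.0]
contact_force: [-2.3, -1.1, -1.1]
gripper_width: 20.1
grasp_force: 1.4
```

```bash
python3 - <<'E'
from h import *
s=read_state();O=np.array([576.5,44]);fy=np.radians(20.25)
print(s["clock"],tofix(s["position"][:2],O,fy),s["position"],s["contact_force"])
im=get_image("top");cv2.imwrite("pics/t5.png",im[:,:,::-1])
measure(im,36)
im=get_image("side")[:,:,::-1];cv2.imwrite("pics/s5.png",im)
E
```

```text
16.075 [[-98.57917386  -0.51264196]] [484.19130731   9.39911021   3.49709198] [-2.26056949 -1.06232748 -1.07092014]
base (243.11904907226562, 247.20135498046875) plate (129.4850616455078, 132.4744415283203)
fix O [554.7  76.3] yaw 20.24 plate c [555.4  44.1] in fix -10.5 -30.5 dyaw 0.02
```

Contact made: the plate is squared (relative yaw about 0°) with its centre at about x -22, y +6–7. Now the side push at the same low height.

>>> arm_command --steps '[0.01, 0, 0, 0, 0.01, 0, 0, 0, 0, 0, -0.04, 0, 0, 0, -0.05, 0, 0, -0.03, -0.02, 0, 0, -0.05, 0, 0, 0, 0, 0, 0]' --grip 0.02

```text
clock: 17.05
position: [493.7, -74.8, 114.4]
ee_rot: [-0.173, 0.985, -0.0, 0.001]
contact_force: [-0.7, 0.6, 0.1]
gripper_width: 20.4
grasp_force: 0.0
```

>>> arm_command --steps '[0, 0, 0, -0.1571, 0, 0, 0, -0.1571, 0, 0, 0, -0.1571, 0, 0, 0, -0.1571, 0, 0, 0, -0.1571, 0, 0, 0, -0.1571, 0, 0, 0, -0.1571, 0, 0, 0, -0.1571, 0, 0, 0, -0.1571, 0, 0, 0, -0.1571, 0, 0, 0, 0]' --grip 0.05

```text
clock: 18.42
position: [492.5, -72.2, 113.8]
ee_rot: [0.82, -0.573, 0.0, -0.0]
contact_force: [0.1, 1.0, 0.1]
gripper_width: 50.0
grasp_force: 0.0
```

```bash
python3 - <<'E'
from h import *
s=read_state();O=np.array([576.5,44]);fy=np.radians(20.25)
print(s["clock"],s["joints"],tofix(s["position"][:2],O,fy),s["position"])
move_to(tow([-22,103],O,fy)[0],3.5,200.25)
im=get_image("top");cv2.imwrite("pics/t6.png",im[:,:,::-1]);measure(im,36)
E
```

```text
18.425 [ 1.81120054e-01  2.59209920e-01 -4.26368186e-01 -1.54440310e-04
 -8.84724581e-01  1.69866822e-01] [[-119.03569722  -79.97022592]] [492.50079945 -72.2276583  113.75893651]
tool shift [-183.2  -96.5  110.3] roll -0.003
base (153.3224639892578, 169.95510864257812) plate (110.87197875976562, 131.15052795410156)
fix O [609.4  55.5] yaw 20.29 plate c [564.1  47.6] in fix -45.2 8.3 dyaw -0.05
```

>>> arm_command --steps '[-0.0305, -0.0161, 0, 0, -0.0305, -0.0161, 0, 0, -0.0305, -0.0161, 0, 0, -0.0305, -0.0161, 0, 0, -0.0305, -0.0161, 0, 0, -0.0305, -0.0161, 0, 0, 0, 0, 0, 0, 0, 0, 0.03, 0, 0, 0, 0.03, 0, 0, 0, 0.02, 0, 0, 0, 0.015, 0, 0, 0, 0.007, 0, 0, 0, 0.004, 0, 0, 0, 0.003, 0, 0, 0, 0, 0]'

```text
clock: 20.35
position: [520.6, 132.4, 5.0]
ee_rot: [0.82, -0.572, 0.0, -0.0]
contact_force: [0.2, -1.0, 0.6]
gripper_width: 50.0
grasp_force: 0.0
```

```bash
python3 - <<'E'
from h import *
s=read_state();O=np.array([576.5,44]);fy=np.radians(20.25)
print(s["clock"],tofix(s["position"][:2],O,fy),s["position"],s["contact_force"])
move_to(tow([-22,76.5],O,fy)[0],3.5,200.25)
E
```

```text
20.35 [[-21.82548596 102.29090872]] [520.61888988 132.41427133   4.95241973] [ 0.20049273 -0.99603077  0.5787873 ]
tool shift [25.8  0.1  1.4] roll -0.001
```

>>> arm_command --steps '[0.004, 0, 0.0014, 0, 0.004, 0, 0, 0, 0.004, 0, 0, 0, 0.003, 0, 0, 0, 0.002, 0, 0, 0, 0, 0, 0, 0]'

```text
clock: 21.1
position: [526.4, 116.2, 3.3]
ee_rot: [0.82, -0.572, -0.0, -0.0]
contact_force: [0.6, 0.0, 0.1]
gripper_width: 50.3
grasp_force: 0.0
```

>>> arm_command --steps '[0.0015, 0, 0, 0, 0.0015, 0, 0, 0, 0.0015, 0, 0, 0]'

```text
clock: 21.48
position: [527.9, 112.2, 3.3]
ee_rot: [0.82, -0.572, -0.0, -0.0]
contact_force: [-1.4, 2.7, 0.6]
gripper_width: 49.9
grasp_force: 1.4
```

>>> arm_command --steps '[0.001, 0, 0, 0, 0.001, 0, 0, 0, 0.001, 0, 0, 0, 0.001, 0, 0, 0, 0, 0, 0, 0]'

```text
clock: 22.1
position: [529.6, 108.4, 3.5]
ee_rot: [0.82, -0.572, 0.0, -0.0]
contact_force: [-0.0, 2.4, 0.7]
gripper_width: 50.1
grasp_force: 1.3
```

```bash
python3 - <<'E'
from h import *
s=read_state();O=np.array([576.5,44]);fy=np.radians(20.25)
print(s["clock"],tofix(s["position"][:2],O,fy),s["position"],s["contact_force"])
im=get_image("top");cv2.imwrite("pics/t7.png",im[:,:,::-1])
E
```

```text
22.1 [[-21.71559418  76.68917968]] [529.58318451 108.43298639   3.45000381] [-0.02181001  2.39269712  0.68413409]
```

>>> arm_command --steps '[-0.006, 0, 0, 0, -0.014, 0, 0, 0, 0, 0, -0.04, 0, 0, 0, -0.06, 0, 0.0226, 0.0335, -0.015, 0, 0.0226, 0.0335, 0, 0, 0.0226, 0.0335, 0, 0, 0.0226, 0.0335, 0, 0, 0.0226, 0.0335, 0, 0, 0, 0, 0, 0.1571, 0, 0, 0, 0.1571, 0, 0, 0, 0.1571, 0, 0, 0, 0.1571, 0, 0, 0, 0.1571, 0, 0, 0, 0.1571, 0, 0, 0, 0.1571, 0, 0, 0, 0.1571, 0, 0, 0, 0.1571, 0, 0, 0, 0.1571, 0, 0, 0, 0]'

```text
clock: 24.65
position: [403.6, -36.4, 118.2]
ee_rot: [-0.176, 0.984, -0.0, -0.0]
contact_force: [-0.4, 0.8, -0.1]
gripper_width: 49.8
grasp_force: 0.0
```

```bash
python3 - <<'E'
from h import *
s=read_state();O=np.array([576.5,44]);fy=np.radians(20.25)
print(s["clock"],tofix(s["position"][:2],O,fy),s["position"])
im=get_image("top");cv2.imwrite("pics/t8.png",im[:,:,::-1]);
_,_,P,_=measure(im,36);print(tofix(P,O,fy))
move_to(tow([-118,-.5],O,fy)[0],3.5,110.25)
E
```

```text
24.65 [[-190.01412844  -15.60835166]] [403.63270774 -36.41075123 118.19400135]
base (229.45005798339844, 171.65687561035156) plate (132.35696411132812, 133.57200622558594)
fix O [579.4  45. ] yaw 20.24 plate c [555.8  39.6] in fix -24.0 3.1 dyaw -1.01
[[-20.93335153   3.02879076]]
tool shift [-72.1  15.1 114.6] roll 0.002
```

The plate is now at y about +3.3 with relative yaw -1°. One more side push of about 4 mm is needed.

>>> arm_command --steps '[0, 0, 0, -0.1571, 0, 0, 0, -0.1571, 0, 0, 0, -0.1571, 0, 0, 0, -0.1571, 0, 0, 0, -0.1571, 0, 0, 0, -0.1571, 0, 0, 0, -0.1571, 0, 0, 0, -0.1571, 0, 0, 0, -0.1571, 0, 0, 0, -0.1571, -0.0289, -0.042, 0, 0, -0.0289, -0.042, 0, 0, -0.0289, -0.042, 0, 0, -0.0289, -0.042, 0, 0, 0, 0, 0, 0]'

```text
clock: 26.58
position: [523.6, 132.4, 117.7]
ee_rot: [0.821, -0.57, 0.0, -0.0]
contact_force: [-0.9, -0.5, -0.9]
gripper_width: 50.1
grasp_force: 0.0
```

>>> arm_command --steps '[0, 0, 0.04, 0, 0, 0, 0.03, 0, 0, 0, 0.02, 0, 0, 0, 0.015, 0, 0, 0, 0.007, 0, 0, 0, 0.002, 0, 0, 0, 0, 0]'

```text
clock: 27.45
position: [522.3, 129.9, 4.8]
ee_rot: [0.82, -0.572, 0.0, -0.0]
contact_force: [1.0, 0.3, 0.8]
gripper_width: 49.9
grasp_force: 0.0
```

```bash
python3 - <<'E'
from h import *
s=read_state();O=np.array([576.5,44]);fy=np.radians(20.25)
print(s["clock"],tofix(s["position"][:2],O,fy),s["position"],s["contact_force"])
move_to(tow([-22,72.7],O,fy)[0],3.5,200.25)
E
```

```text
27.45 [[-21.10721646  99.35405243]] [522.30926015 129.90754354   4.84722311] [0.96004355 0.33415581 0.81876873]
tool shift [26.7  0.9  1.3] roll -0.001
```

>>> arm_command --steps '[0.005, 0, 0.0013, 0, 0.005, 0, 0, 0, 0.005, 0, 0, 0, 0.004, 0, 0, 0, 0.002, 0, 0, 0, 0.0015, 0, 0, 0, 0.0012, 0, 0, 0, 0.001, 0, 0, 0, 0.001, 0, 0, 0, 0.001, 0, 0, 0, 0, 0, 0, 0]'

```text
clock: 28.82
position: [531.5, 104.8, 3.1]
ee_rot: [0.82, -0.572, 0.0, -0.0]
contact_force: [0.4, 3.1, 1.0]
gripper_width: 49.9
grasp_force: 1.3
```

>>> arm_command --steps '[-0.006, 0, 0, 0, -0.02, 0, 0, 0, 0, 0, -0.04, 0, 0, 0, -0.06, 0, 0.02, 0.0336, -0.015, 0, 0.02, 0.0336, 0, 0, 0.02, 0.0336, 0, 0, 0.02, 0.0336, 0, 0, 0.02, 0.0336, 0, 0, 0, 0, 0, 0.1571, 0, 0, 0, 0.1571, 0, 0, 0, 0.1571, 0, 0, 0, 0.1571, 0, 0, 0, 0.1571, 0, 0, 0, 0.1571, 0, 0, 0, 0.1571, 0, 0, 0, 0.1571, 0, 0, 0, 0.1571, 0, 0, 0, 0.1571]'

```text
clock: 31.2
position: [398.1, -23.2, 117.7]
ee_rot: [-0.172, 0.985, -0.0, -0.001]
contact_force: [-0.4, 0.4, 0.1]
gripper_width: 49.9
grasp_force: 0.0
```

```bash
python3 - <<'E'
from h import *
s=read_state();O=np.array([576.5,44]);fy=np.radians(20.25)
print(s["clock"],tofix(s["position"][:2],O,fy),s["position"])
im=get_image("top");cv2.imwrite("pics/t9.png",im[:,:,::-1]);
_,_,P,_=measure(im,36);print(tofix(P,O,fy))
move_to(tow([-118,-.5],O,fy)[0],3.5,110.25)
E
```

```text
31.2 [[-190.64389638   -1.2632491 ]] [398.07678023 -23.17027373 117.71583727]
base (224.50833129882812, 171.22877502441406) plate (131.97604370117188, 133.853515625)
fix O [577.1  43.9] yaw 20.22 plate c [557.1  34.9] in fix -21.9 -1.5 dyaw -1.79
[[-21.32280228  -1.804824  ]]
tool shift [-72.8   1.5 114.1] roll -0.01
```

The plate is at y about -1.5 with yaw -1.8°. Squaring it from behind should bring y to about +0.5. Next is the near-edge push.

>>> arm_command --steps '[-0.0243, 0.0005, 0, 0, -0.0243, 0.0005, 0, 0, -0.0242, 0.0005, 0, -0.01, 0, 0, 0.04, 0, 0, 0, 0.03, 0, 0, 0, 0.02, 0, 0, 0, 0.014, 0, 0, 0, 0.006, 0, 0, 0, 0.004, 0, 0, 0, 0, 0]' --grip 0.02

```text
clock: 32.5
position: [466.9, 3.8, 4.2]
ee_rot: [-0.18, 0.984, -0.0, 0.0]
contact_force: [-0.8, -0.9, 0.5]
gripper_width: 20.0
grasp_force: 0.0
```

>>> arm_command --steps '[-0.004, 0, 0, 0, -0.004, 0, 0, 0, -0.004, 0, 0, 0, -0.004, 0, 0, 0, -0.002, 0, 0, 0, -0.002, 0, 0, 0, -0.002, 0, 0, 0, -0.002, 0, 0, 0, -0.002, 0, 0, 0, -0.002, 0, 0, 0, 0, 0, 0, 0]'

```text
clock: 33.88
position: [493.2, 13.9, 3.8]
ee_rot: [-0.18, 0.984, 0.0, 0.0]
contact_force: [-2.2, -0.5, -1.1]
gripper_width: 20.0
grasp_force: 1.3
```

```bash
python3 - <<'E'
from h import *
s=read_state();O=np.array([576.5,44]);fy=np.radians(20.25)
print(s["clock"],tofix(s["position"][:2],O,fy),s["position"],s["contact_force"])
move_to(tow([-79,-.5],O,fy)[0],3.5,110.25)
im=get_image("top");cv2.imwrite("pics/t10.png",im[:,:,::-1])
_,_,P,_=measure(im,36);print(tofix(P,O,fy))
E
```

```text
33.875 [[-88.55703384   0.54969152]] [493.22630051  13.86461589   3.80725155] [-2.23549239 -0.46848811 -1.10431732]
tool shift [-9.5 -1.1  0.3] roll 0.009
base (227.2318572998047, 250.30751037597656) plate (129.03387451171875, 132.2559814453125)
fix O [560.5  79.4] yaw 20.7 plate c [567.2  41.5] in fix -7.1 -37.8 dyaw -0.17
[[-9.55879277  0.91216206]]
```

>>> arm_command --steps '[-0.001, -0.0004, 0, 0.003, -0.001, -0.0004, 0, 0.003, -0.001, -0.0003, 0, 0.003, -0.001, 0, 0, 0, -0.001, 0, 0, 0, 0, 0, 0, 0]'

```text
clock: 34.67
position: [499.4, 14.9, 4.5]
ee_rot: [-0.176, 0.984, 0.0, 0.001]
contact_force: [-0.9, 0.6, 0.0]
gripper_width: 19.8
grasp_force: 0.0
```

>>> arm_command --steps '[-0.001, 0, 0, 0, -0.001, 0, 0, 0, -0.001, 0, 0, 0, -0.001, 0, 0, 0, 0, 0, 0, 0]'

```text
clock: 35.3
position: [501.8, 15.8, 4.0]
ee_rot: [-0.176, 0.984, 0.0, 0.0]
contact_force: [-0.1, -0.2, -0.3]
gripper_width: 19.9
grasp_force: 0.0
```

```bash
python3 - <<'E'
from h import *
s=read_state();O=np.array([576.5,44]);fy=np.radians(20.25)
print(s["clock"],tofix(s["position"][:2],O,fy),s["position"],s["contact_force"])
im=get_image("top");cv2.imwrite("pics/t11.png",im[:,:,::-1])
for z in(36,20):
    P=fit(rects(im)[1],z);print(z,P[1],P[2],tofix(P[0],O,fy))
im=get_image("side")[:,:,::-1];cv2.imwrite("pics/s11.png",cv2.resize(im[150:300,180:380],None,fx=4,fy=4,interpolation=cv2.INTER_CUBIC))
E
```

```text
35.3 [[-79.77960196  -0.57253563]] [501.84963301  15.84977099   3.99249527] [-0.07238647 -0.24273944 -0.33073732]
36 (128.62994384765625, 130.4792938232422) 20.45279884338379 [[-0.01936021 -1.41825102]]
20 (130.5760040283203, 132.45327758789062) 20.452816009521484 [[ 1.09773764 -1.21276327]]
```

View pics/s11.png

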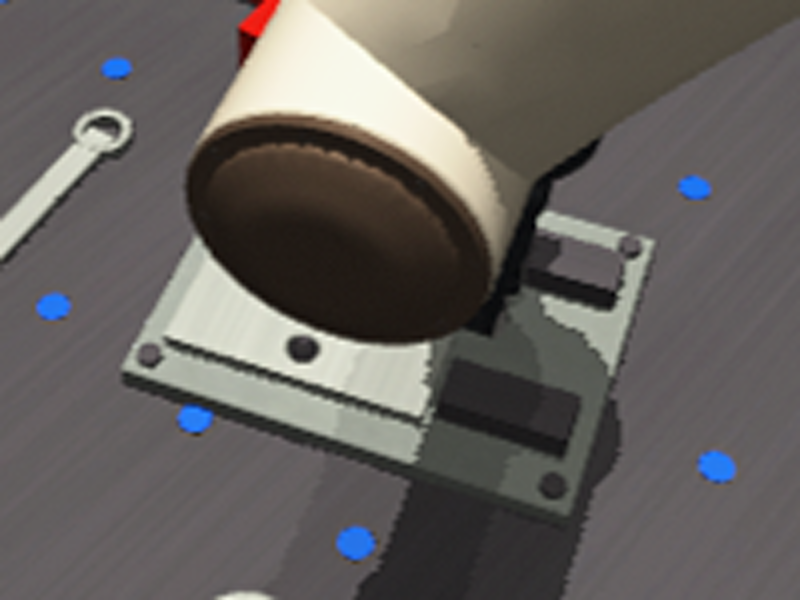

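The plate has dropped: the dark pin fills the left hole at (302,347), no gap shows under the plate, and the push force is gone. I'll retract and check.

>>> arm_command --steps '[0.006, 0, 0, 0, 0.012, 0, 0, 0, 0, 0, -0.03, 0, 0, 0, -0.05, 0, 0.03, 0, -0.04, 0, 0.05, 0, 0, 0, 0.03, 0, 0, 0, 0, 0, 0, 0, 0, 0, 0, 0]'

```text
clock: 36.52
position: [382.0, -28.4, 124.3]
ee_rot: [-0.176, 0.984, -0.0, 0.001]
contact_force: [-0.4, 0.7, -0.6]
gripper_width: 20.0
grasp_force: 0.0
```

```bash
python3 - <<'E'
from h import *
s=read_state();print(s["clock"],s["position"],s["contact_force"])
im=get_image("top");measure(im,20)
O=np.array([576.5,44]);fy=np.radians(20.25)
a=cv2.resize(im[165:295,170:310,::-1],None,fx=3,fy=3,interpolation=cv2.INTER_CUBIC)
b=cv2.resize(get_image("side")[165:295,200:340,::-1],None,fx=3,fy=3,interpolation=cv2.INTER_CUBIC)
cv2.imwrite("pics/f.png",cv2.resize(np.hstack([a,b]),(800,371)))
E
```

```text
36.525 [382.01004493 -28.37672637 124.27970995] [-0.39023405  0.72440085 -0.57545426]
base (227.98927307128906, 171.81179809570312) plate (134.27084350585938, 133.99014282226562)
fix O [578.6  44.4] yaw 20.41 plate c [577.   42.7] in fix -2.1 -1.0 dyaw -0.03
```

View pics/f.png

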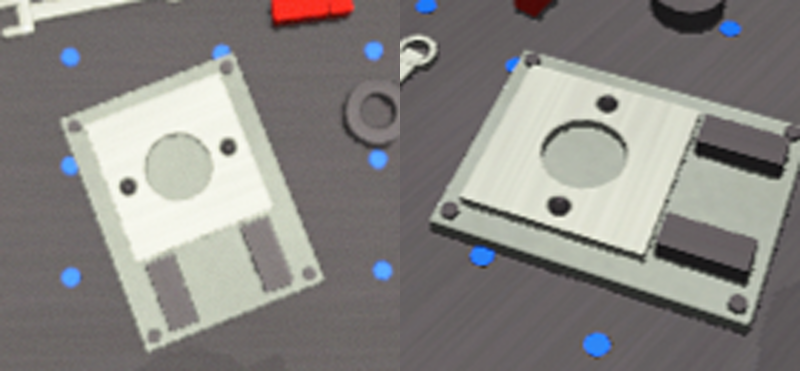

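Both pins fill their holes, at (128,186) and (228,147) in the top half of the picture. The plate lies flat and square on the base, with its near edge just past the rails.

```bash
python3 -c "
from bench import *
print(job_done())"
```

```text
the job is handed in; nothing more can be done
None
```

The flange plate was pushed onto both pins, lies flat on the base with the arm clear of it, and the job was handed in at about 36.6 s; no verdict came back, so I judge it seated from the final pictures alone.

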